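Focus the inspection camera on a book and hold its ultraviolet lamp on

ROBOT

A 6-joint arm with a two-finger parallel gripper is mounted at the origin on the work surface. World frame = base frame: x ahead of the robot, y to its left, z up, the work surface at z = 0. Lengths are in m, angles in rad, forces in N, time in s.
With the tool pointing down it reaches from about 0.275 to 0.825 m from the base axis. Payload 5.2 kg.
Tool frame: the origin (TCP) lies at the very end of the fingers, on their centre line; the grasp point (between the pads) lies 19 mm behind it; z points along the fingers, y is the direction in which the jaws open and shut (so a half turn about z gives the same grasp; the last joint's range is limited). The gripper opens to 93 mm and grips with 3 to 60 N. Pads are 15 mm wide; open, the fingers measure 128 mm over their backs; the gripper's body (75 mm by 188 mm) begins 65 mm behind the grasp point.
Start: joints at [-1.384, 0.259, 1.535, -0, 1.348, -0.203], TCP at [0.209, -0.509, 0.219] pointing down, gripper open.
Joint ranges: [-3.14, 3.14], [-0.91, 2.08], [0.19, 2.58], [-1.22, 4.36], [0.22, 2.71], [-3.12, 3.12]. Speed limits (rad/s): [2.57, 2.57, 3.14, 3.14, 3.14, 3.14].

INTERFACE

Orientations are given as a unit quaternion [w, x, y, z].
In Python, from rig import manip, cams, ticket gives the robot as it stands.
- The arm moves only by the shell command python3 -m pendant 'ROWS' [OPENING]. ROWS is JSON, a list of rows, each a list of 2 entries, a list of its own where there are three numbers: the shift along the tool's x, y, z in m, then the turn, a rotation vector about the tool's x, y, z in degrees. A call has 1 to 10 rows; each row shifts and turns the pose as measured when the row begins, along the tool's axes as they then stand; what a row does not reach is not made up. A row lasts 1/12 s, in which the tool goes at most 41.7 mm and 7.16 degrees, less where a joint would pass 70% of its speed; a pose out of reach is approached as far as the arm can. A call is refused whole if a number of a shift passes 0.0417 or a number of a turn 7.16, either way. A call with a gripper value outside its range is refused whole. OPENING is the closure in counts, from 0 (fully open) to 255 (shut), set as the call begins (- or left out, the last holds). The fingers move at their own pace and stop on an object; the grip force is fixed at half the most. Time passes only in rows, so rows that do not move let the fingers close. It gives the time, the measured TCP pose, the force and the opening at its end, in the units of the state.
- manip.get_state(): the state, without advancing time (a new reading comes with each control period).
- cams.get_image(name): name is "side" or "top" or "wrist"; returns the picture (480x640x3 uint8, red, green, blue); there is no depth.
- cams.camera_info(name): a dict with "intrinsics" (3x3 intrinsics, pixels), "world_to_cam" (4x4, takes a point from world to camera coordinates); the wrist camera has in their place "T_tool_cam" (4x4, takes a point from camera to tool coordinates, whose origin is the TCP and whose axes are the flange's). Camera axes: x right, y up, looking along -z (the intrinsics and any distortion apply to the point x, -y, -z); pixel columns grow to the right and rows downward; lengths in m; the calibration is good to about 2 mm. The wrist camera is an equidistant fisheye: a pixel r from the principal point sees the ray r / f radians off the axis. A picture is of the moment at which its call begins: read the wrist's pose just before it. camera_info takes no time and is no camera call.
- ticket.sign_off(): hands the job in, once; it reports no verdict.
Trained networks look in the newest picture that a camera, given by its name, has taken for a name from the list of things; names that differ only in an ending like _2 or _b are one class to them, and where a whole thing is asked for, a point or a joint stands for the part that bears it (a point fixed in the world has none). Each returns a list of dicts, best first, with "score" (0 to 1); they miss things now and then, are a little off and sometimes report something else, mostly with a low value. They report only what shows in the picture. A call takes as long as a camera call. They do not tell look-alikes from the thing itself.
- cams.find_in(camera, query): "box" ([centre column, centre row, width, height] in pixels, round what is visible of it).
- cams.cut_out(camera, query): "region" (480x640 bool, what is visible of it) and "box" ([centre column, centre row, width, height] in pixels, round what is visible of it).
- cams.mark_of(camera, query): "point" ([column, row] in pixels: a listed point, or the origin of a listed thing).
The state is a dict: "time": time; "joint_pos": joint angles; "qd": joint speeds; "joint_torque": joint torques, N m; "eef_pos": TCP position; "eef_rot": TCP orientation; "contact_force": force on the tool from outside, world axes, zero at the start; "moment": the same for the moment, N m; "grip_width": finger opening in m.
Only numpy, scipy, OpenCV 4.12 (cv2) and the standard library are available. Lean on these libraries where they do the work, as an engineer would, in place of code of your own. Each camera call takes 0.05 s, during which the arm holds its last target.

TASK

Get the book under the inspection camera ready for its ultraviolet picture: first slide the camera head down its column until its sprung foot stands on the book and is pressed in about half way (its black ring mark level with the underside of its bracket), and leave the head there. Then turn the lamp dial clockwise, past its first and second click to the third (the three dots, ultraviolet), and keep holding it there against its return spring: the program finishes while still holding the dial, with the head still in focus. Do not shift the books or the other things on the desk.

Things in the scene. Friction and masses are not known exactly. Their poses are not given: they have to be found in the camera images.
- stand: Fixed document inspection stand on an open L-shaped grey steel base, 14 mm thick. Origin on the desk plane in the open corner; z up, x away from the user, y left. Rear bar x 90 to 190, y -220 to 210 mm; right bar x -110 to 90, y -220 to -100 mm. The camera head hangs on an arm from the column, its vertical axis at x 0, y 80 mm. The book to picture lies on the bare desk under the head
- column_top (a point): Centre of the top end of the square aluminium column, 345 mm above the desk, 32 mm wide, at x 140, y 80 mm of the stand: the tallest thing near the head
- console_top (a point): Centre of the top of the black lamp console (130 x 112 mm, 54 mm above the desk), on the right bar of the stand at x -30, y -160 mm. The lamp dial stands in its middle. Dots on the panel beyond the dial mark its positions, left to right: grey dot off, one dot white light, two raking light, three ultraviolet
- head_grip (a point): On the axis of the upright round black grip post on top of the camera head, 13 mm below the post's upper end. The post is 18 mm in diameter and 36 mm tall; the flat top of the head (60 x 60 mm), on which it stands, is 23 mm below this point. Moves with the head
- carriage (a joint): Height slide of the camera head on the column, m: 0 at the top, grows as the head is lowered, stop at 0.115. Starts at 0 to 0.03. The head is counterbalanced and held by sliding friction: about 8 N, up or down, moves it (10 to 12 N with the foot's spring) and it stays where it is left
- foot_tip (a point): Centre of the underside of the sprung foot's round rubber pad (18 mm diameter, 6 mm thick). The foot is an upright 8 mm steel rod in a bracket on the right (-y of the stand) of the head, 42 mm from the head's axis; not pressed in, its tip is 175 mm below point head_grip and 48 mm below the underside of the head's lamp ring
- foot (a joint): How far the sprung foot is pressed up into its bracket, m: 0 free, 0.014 fully in. Half way, 0.007, is in focus (0.003 to 0.011 is sharp enough): the black ring round the rod, 7 mm below the bracket's underside when free, is then level with it. Spring: 1 N to start, then 250 N/m
- foot_pad: The rubber pad at the lower end of the sprung foot; origin as point foot_tip
- dial_grip (a point): On the axis of the black lamp dial, 10 mm below the top of its grip bar. Skirt 50 mm in diameter, its top 64 mm above the desk; on it an upright grip bar 48 mm long, 13 mm wide, 31 mm tall, top 95 mm above the desk. The point's x axis lies along the bar towards the end with the white line and turns with the dial
- dial (a joint): Turn of the lamp dial, rad, clockwise from above: 0 off (white line 0.6 rad left of the stand's x), clicks at 0.4, 0.8 and 1.2 (one, two, three dots), end stop at 1.3. Above 1.08 counts as the third. Its spring (0.04 N m at 0, 0.095 at 1.2; clicks add or take 0.02) turns it back to 0 from anywhere when let go
- dial_knob: The lamp dial's knob: skirt and grip bar. Origin on its axis, 55 mm above the desk; x axis along the grip bar towards the white line
- book_thin: Closed dark red-brown hardback, 122 x 170 mm, 22 mm thick, lying flat. Origin: centre of its underside; z up, y along the spine. One of the three books (which one varies) lies under the camera head and is the one to picture; the others lie left and right of the stand
- book_mid: Closed olive hardback, 126 x 174 mm, 34 mm thick, lying flat. Origin and axes as book_thin
- book_thick: Closed tan hardback, 128 x 178 mm, 46 mm thick, lying flat. Origin and axes as book_thin
- loupe: Reading magnifier, 74 mm ring with a 100 mm handle along +y, lying flat in front of the stand, 16 mm high. Origin: under the ring's centre. Leave alone
- stapler: Black and steel stapler, 130 x 34 x 58 mm, left of the book under the head. Origin: centre of its underside. Leave alone
- tumbler: Glass tumbler, 74 mm across, 92 mm tall, at the left rear of the stand. Origin: centre of its underside. Leave alone
- lens_cap: Black round lens cap, 52 mm across, 10 mm thick, lying on the rear bar of the stand's base. Origin: centre of its underside. Leave alone
- stamp: Wooden hand stamp, 46 x 26 mm, 72 mm tall, right of the console. Origin: centre of its underside. Leave alone
- ink_pad: Flat steel ink-pad tin, 66 x 98 x 18 mm, right of the console. Origin: centre of its underside. Leave alone
Mind the look-alikes: they are no part of the job. What is shaped like the book_thick but pink or yellow is not meant.

How it is judged:
By the outcome, as a careful person would: the job done as asked, in the order asked, and still so for the second after the job is handed in, while the arm keeps its last pose, push and grip.
It also fails if it takes over 50 s, if anything falls off the work surface, if the arm or the gripper's body presses on something with over 40 N, if the wrist force passes 120 N, or if a joint passes its speed limit or range.

## Working session

There is one attempt and no reset: what is moved stays moved. The work goes in short steps, Python scripts to look and compute and a shell command to move; the robot and the scene stay as the last step left them, time stands still between calls to the robot, and variables do not carry over. Pictures are saved under pics/ and viewed, and the job is handed in when it is done.

```bash
mkdir -p pics; ls; python3 - <<'E'
from rig import manip,cams
import cv2,numpy as np
np.set_printoptions(precision=4,suppress=True)
s=manip.get_state();print(s)
for n in ["side","top","wrist"]:
    im=cams.get_image(n);cv2.imwrite(f"pics/a_{n}.png",im[:,:,::-1])
    print(n,cams.camera_info(n))
E
```

```text
pics
{'time': 0.0, 'joint_pos': array([-1.3838,  0.2594,  1.5361,  0.    ,  1.348 , -0.2028]), 'qd': array([ 0.0003,  0.0003,  0.0016,  0.0001, -0.0012,  0.0002]), 'joint_torque': array([ -0.0019, -43.7314, -28.4003,   0.072 ,   0.0413,  -0.0002]), 'eef_pos': array([ 0.2089, -0.5082,  0.2178]), 'eef_rot': array([-0.0009,  0.9811,  0.1937,  0.    ]), 'contact_force': array([0.0589, 0.3554, 0.3102]), 'moment': array([ 0.0352,  0.0473, -0.0337]), 'grip_width': 0.09290876614616646}
side {'intrinsics': array([[459.0221,   0.    , 329.8003],
       [  0.    , 459.0221, 233.2433],
       [  0.    ,   0.    ,   1.    ]]), 'world_to_cam': array([[ 0.9984, -0.0569, -0.006 , -0.507 ],
       [ 0.0428,  0.6743,  0.7372, -0.1683],
       [-0.0379, -0.7362,  0.6757, -1.3441],
       [ 0.    ,  0.    ,  0.    ,  1.    ]])}
top {'intrinsics': array([[622.021 ,   0.    , 313.2497],
       [  0.    , 622.021 , 247.0661],
       [  0.    ,   0.    ,   1.    ]]), 'world_to_cam': array([[-0.0256, -0.9997, -0.0053,  0.0202],
       [ 0.9951, -0.026 ,  0.0955, -0.5227],
       [-0.0956, -0.0028,  0.9954, -1.6649],
       [ 0.    ,  0.    ,  0.    ,  1.    ]])}
wrist {'intrinsics': array([[371.6483,   0.    , 315.9298],
       [  0.    , 371.6483, 233.5682],
       [  0.    ,   0.    ,   1.    ]]), 'T_tool_cam': array([[ 0.0001,  0.9629,  0.2699,  0.0739],
       [ 1.    , -0.0001,  0.    , -0.0002],
       [ 0.0001,  0.2699, -0.9629, -0.1655],
       [ 0.    ,  0.    ,  0.    ,  1.    ]])}
```

View pics/a_side.png

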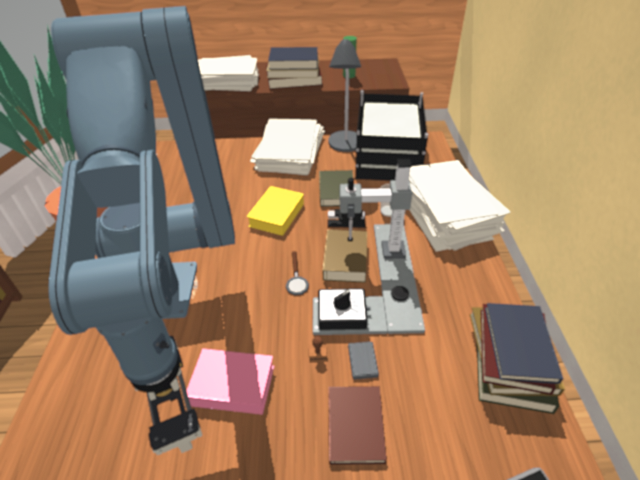

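View pics/a_top.png

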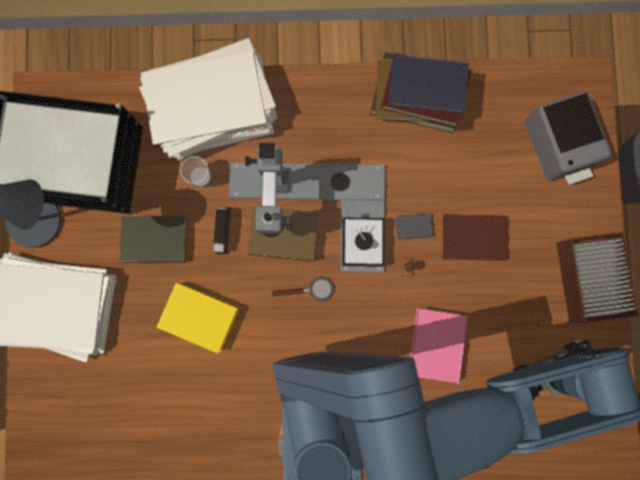

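View pics/a_wrist.png

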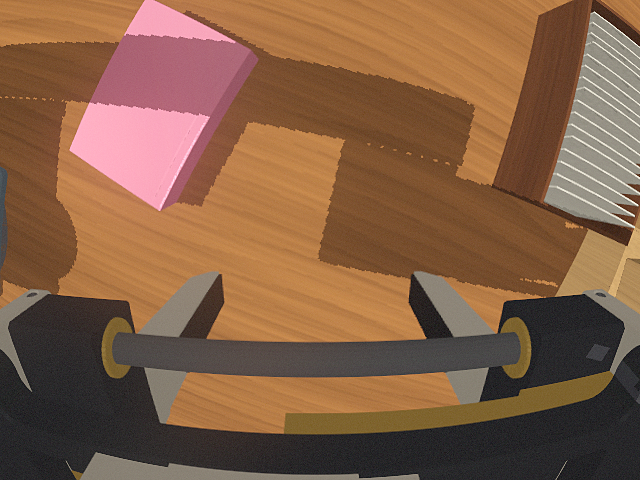

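The side view shows the tan book under the head: side (345,255), top (284,234). The head post is at side (350,185), top (268,216), and the dial at top (363,241). The yellow book (top 198,318) and pink book (top 440,345) are look-alikes. Next I'll triangulate the points.

```bash
cat > h.py <<'E'
from rig import manip,cams
import cv2,numpy as np
from scipy.optimize import least_squares
from scipy.spatial.transform import Rotation as R
np.set_printoptions(precision=4,suppress=True)
def Tw():
    s=manip.get_state();T=np.eye(4);T[:3,:3]=R.from_quat(s['eef_rot'],scalar_first=True).as_matrix();T[:3,3]=s['eef_pos'];return T
def proj(n,p,T=None):
    i=cams.camera_info(n);K=i['intrinsics']
    W=i['world_to_cam'] if n!='wrist' else np.linalg.inv(T@i['T_tool_cam'])
    c=W[:3,:3]@p+W[:3,3];v=np.array([c[0],-c[1],-c[2]])
    if n!='wrist': return K[:2,:2]@(v[:2]/v[2])+K[:2,2]
    rr=np.linalg.norm(v[:2]);th=np.arctan2(rr,v[2]);return K[0,0]*th*v[:2]/max(rr,1e-9)+K[:2,2]
def tri(obs,x0=(0.5,0,0.1),z=None):
    # obs: list of (cam,px,T)
    f=lambda x:np.concatenate([proj(n,np.array([x[0],x[1],z if z is not None else x[2]]),T)-np.array(p) for n,p,T in obs])
    r=least_squares(f,x0 if z is None else x0[:2]);return r.x,np.abs(r.fun).max()
E
python3 - <<'E'
from h import *
for q in ["head_grip","column_top","console_top","dial_grip","foot_tip","book_thick","stapler","tumbler","stamp","lens_cap","dial_knob"]:
    o=[]
    for n in ["top","side"]:
        m=cams.mark_of(n,q)
        if m:
            print(q,n,[(np.round(k['point'],1),round(k['score'],2)) for k in m[:2]]); o.append((n,m[0]['point'],None))
    if len(o)==2: print('   ',*tri(o))
print(manip.get_state()['time'])
E
```

```text
head_grip top [(array([265.1, 215.1]), 0.91)]
head_grip side [(array([353.5, 180.1]), 0.66)]
    [0.5775 0.1151 0.2862] 1.325296374132563
column_top top [(array([266.9, 148.4]), 0.66)]
column_top side [(array([405.6, 162.1]), 0.83), (array([347.1, 261.6]), 0.38)]
    [0.7162 0.1035 0.347 ] 0.12021799026774715
console_top top [(array([359.3, 236.9]), 0.84), (array([267.3, 148.8]), 0.73)]
console_top side [(array([341.4, 304.1]), 0.7)]
    [ 0.5392 -0.118   0.045 ] 2.2690374999571077
dial_grip top [(array([365.5, 241. ]), 0.8)]
dial_grip side [(array([345.7, 295.7]), 0.82)]
    [ 0.5359 -0.1301  0.0922] 2.6606092235076346
foot_tip top [(array([287.6, 227.7]), 0.48)]
foot_tip side [(array([348.9, 234.5]), 0.46)]
    [0.5664 0.0708 0.1253] 0.6296058861268534
book_thick top [(array([283.4, 233.2]), 0.91), (array([433.5, 346.8]), 0.7)]
book_thick side [(array([276.6, 214.9]), 0.81), (array([347.3, 259.3]), 0.7)]
    [0.4646 0.0724 0.2217] 35.532771604500454
stapler top [(array([223.8, 229.4]), 0.67), (array([321.7, 292.1]), 0.18)]
stapler side [(array([347.7, 225.5]), 0.83)]
    [ 0.5819  0.2532 -0.0017] 0.3161340550087175
tumbler top [(array([198.7, 179.1]), 0.6)]
tumbler side [(array([385.1, 211.1]), 0.54), (array([349.7, 237.2]), 0.18)]
    [ 0.7229  0.3217 -0.002 ] 0.7104091733712039
stamp top [(array([153.4, 237.1]), 0.7), (array([406.1, 270.9]), 0.69)]
stamp side [(array([317.8, 356.1]), 0.63), (array([354. , 426.9]), 0.63)]
    [ 0.6534  0.9032 -1.7731] 26.83490612989317
lens_cap side [(array([400.1, 293.5]), 0.72), (array([298.4, 284.4]), 0.39)]
dial_knob top [(array([363.4, 242.3]), 0.5)]
1.25
```

```bash
python3 - <<'E'
import cv2
a=cv2.imread('pics/a_top.png')[120:290,200:440];cv2.imwrite('pics/c_top.png',cv2.resize(a,None,fx=3.3,fy=3.3,interpolation=cv2.INTER_CUBIC))
a=cv2.imread('pics/a_side.png')[150:370,280:480];cv2.imwrite('pics/c_side.png',cv2.resize(a,None,fx=2.7,fy=2.7,interpolation=cv2.INTER_CUBIC))
E
```

```text
(no output)
```

View pics/c_top.png

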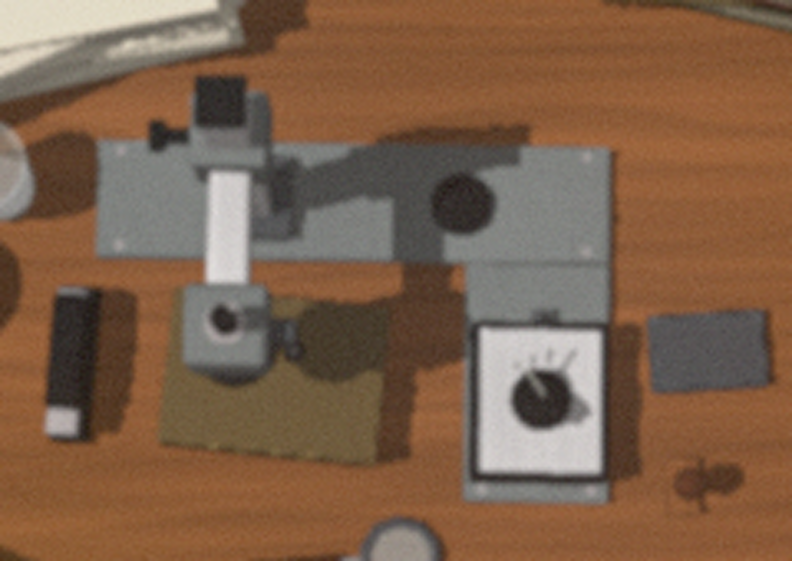

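View pics/c_side.png

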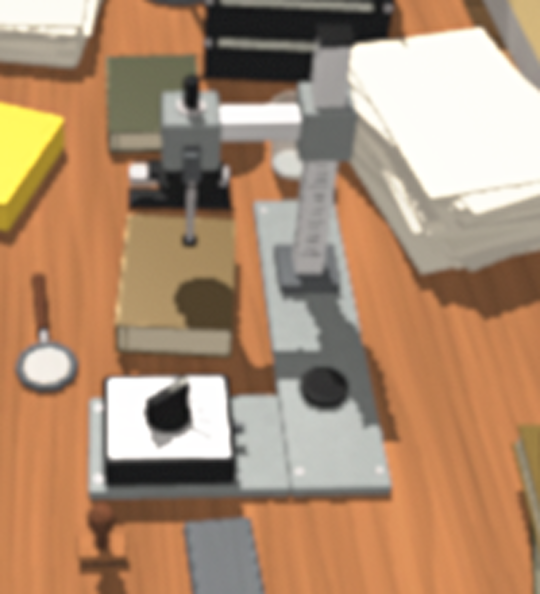

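The book to picture is the tan one under the head (top 284,234), on bare desk below the foot. That fits the description of book_thick. The head axis is near (0.577, 0.11) and the stand yaw is about -2.3°. I'll raise the arm and go over the head.

```bash
python3 -m pendant '[[[0,0,-0.035],[0,0,0]],[[0,0,-0.04],[0,0,0]],[[0,0,-0.04],[0,0,0]],[[0.02,-0.015,-0.03],[0,0,0]],[[0.03,-0.022,-0.01],[0,0,0]],[[0.032,-0.024,0],[0,0,0]],[[0.032,-0.024,0],[0,0,0]],[[0.032,-0.024,0],[0,0,0]],[[0.032,-0.024,0],[0,0,0]],[[0.032,-0.024,0],[0,0,0]]]' 0
```

```text
time: 2.08
eef_pos: [0.3446, -0.282, 0.38]
eef_rot: [-0.001, 0.982, 0.187, 0.001]
contact_force: [0.9, -1.1, 0.8]
grip_width: 0.093
```

```bash
python3 -m pendant '[[[0.033,-0.025,0],[0,0,0]],[[0.033,-0.025,0],[0,0,0]],[[0.033,-0.025,0],[0,0,0]],[[0.033,-0.025,0],[0,0,0]],[[0.033,-0.025,0],[0,0,0]],[[0.033,-0.025,0],[0,0,0]],[[0.033,-0.025,0],[0,0,0]],[[0.033,-0.025,0],[0,0,0]],[[0.033,-0.025,0],[0,0,0]],[[0.02,-0.015,0],[0,0,0]]]' && python3 -m pendant '[[[0,0,0],[0,0,7]],[[0,0,0],[0,0,7]],[[0,0,0],[0,0,7]],[[0,0,0],[0,0,0]]]'
python3 - <<'E'
from h import *
T=Tw();im=cams.get_image("wrist");cv2.imwrite("pics/b_wrist.png",im[:,:,::-1])
np.save('T1.npy',T);print(T)
for q in ["head_grip","dial_grip","column_top","foot_tip"]:
    m=cams.mark_of("wrist",q);print(q,[(k['point'],k['score']) for k in m[:2]])
E
```

```text
time: 2.92
eef_pos: [0.5501, 0.0659, 0.3837]
eef_rot: [0.001, 0.982, 0.187, 0.004]
contact_force: [0.7, -0.5, -0.5]
grip_width: 0.0926
time: 3.25
eef_pos: [0.5525, 0.0743, 0.3816]
eef_rot: [-0.001, 1.0, 0.003, 0.003]
contact_force: [1.1, -0.1, 0.2]
grip_width: 0.0931
[[ 1.      0.0055  0.0062  0.5525]
 [ 0.0055 -1.      0.0025  0.0743]
 [ 0.0062 -0.0025 -1.      0.3816]
 [ 0.      0.      0.      1.    ]]
head_grip [([264.2, 207.6], 0.82)]
dial_grip [([466.9, 209.6], 0.59)]
column_top [([589.8, 198.2], 0.28)]
foot_tip [([322.3, 180.5], 0.69)]
```

View pics/b_wrist.png

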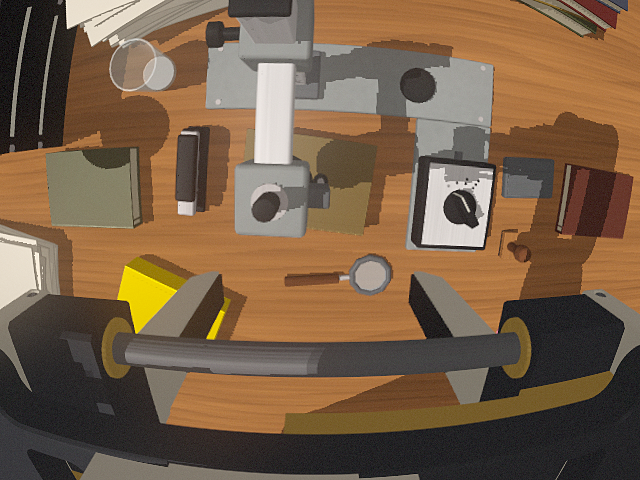

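The wrist view shows the post at (264,206) on the head, the dial at (462,209), and the foot bracket at (320,190). I'll fit the stand pose jointly from all cameras.

```bash
python3 - <<'E'
from h import *
T=np.load('T1.npy')
o=[('top',[265.1,215.1],'h'),('side',[353.5,180.1],'h'),('wrist',[264.2,207.6],'h'),('top',[266.9,148.4],'c'),('side',[405.6,162.1],'c'),
('top',[365.5,241],'d'),('side',[345.7,295.7],'d'),('wrist',[466.9,209.6],'d'),('top',[359.3,236.9],'k'),('side',[341.4,304.1],'k')]
def pt(x,k):
    b={'h':[0,.08,x[3]],'c':[.14,.08,.345],'d':[-.03,-.16,.085],'k':[-.03,-.16,.054]}[k]
    return R.from_euler('z',x[2]).apply(b)+np.array([x[0],x[1],0])
f=lambda x:np.concatenate([proj(n,pt(x,k),T)-np.array(p) for n,p,k in o])
r=least_squares(f,[.58,.02,0,.28],loss='soft_l1');print(r.x,f(r.x).reshape(-1,2))
for k in 'hd':print(k,pt(r.x,k))
for k in 'hd':
    ob=[(n,p,T) for n,p,kk in o if kk==k];print(k,*tri(ob))
E
python3 - <<'E'
import cv2
a=cv2.imread('pics/b_wrist.png');b=cv2.resize(a[140:270,220:340],None,fx=4,fy=4,interpolation=cv2.INTER_CUBIC);c=cv2.resize(a[140:270,400:500],None,fx=4,fy=4,interpolation=cv2.INTER_CUBIC)
cv2.imwrite('pics/b_crop.png',cv2.hconcat([b[:,:400],c]))
E
```

```text
[ 0.5711  0.0311 -0.0458  0.2919] [[ 1.5463 -0.333 ]
 [-2.1574 -0.5723]
 [-0.1538 -0.72  ]
 [-0.4408  0.8293]
 [-0.8687  0.4421]
 [-1.4001 -1.5343]
 [-3.5688  1.3653]
 [-0.4011 -0.2419]
 [ 3.9169  3.8145]
 [ 0.5907  0.3821]]
h [0.5747 0.1111 0.2919]
d [ 0.5338 -0.1273  0.085 ]
h [0.5745 0.1113 0.2914] 2.2544865630101185
d [ 0.5348 -0.1274  0.0883] 3.160239954377971
```

View pics/b_crop.png

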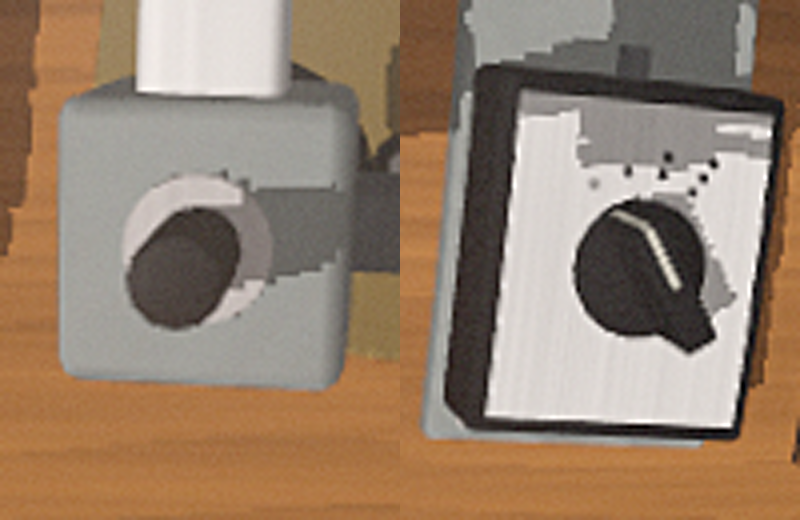

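```bash
python3 -m pendant '[[[0.0112,-0.0184,0],[0,0,0]],[[0.0112,-0.0184,0],[0,0,0]],[[0,0,0],[0,0,0]]]'
python3 - <<'E'
from h import *
T=Tw();im=cams.get_image("wrist");cv2.imwrite("pics/d_wrist.png",im[:,:,::-1])
print(T)
m=cams.mark_of("wrist","head_grip");print(m[0]['point'],m[0]['score'])
o=[('top',[265.1,215.1],None),('side',[353.5,180.1],None),('wrist',[264.2,207.6],np.load('T1.npy')),('wrist',m[0]['point'],T)]
print(tri(o)); print(tri(o[2:]))
E
```

```text
time: 3.75
eef_pos: [0.5747, 0.1092, 0.3832]
eef_rot: [-0.001, 1.0, 0.006, 0.004]
contact_force: [-0.9, -0.6, 0.5]
grip_width: 0.0929
[[ 0.9999  0.0124  0.0084  0.5747]
 [ 0.0124 -0.9999  0.0019  0.1092]
 [ 0.0084 -0.0018 -1.      0.3832]
 [ 0.      0.      0.      1.    ]]
[313.0, 236.5] 0.89
(array([0.5746, 0.1113, 0.2908]), np.float64(2.219968891553492))
(array([0.5735, 0.1115, 0.2869]), np.float64(0.37191193750248885))
```

View pics/d_wrist.png

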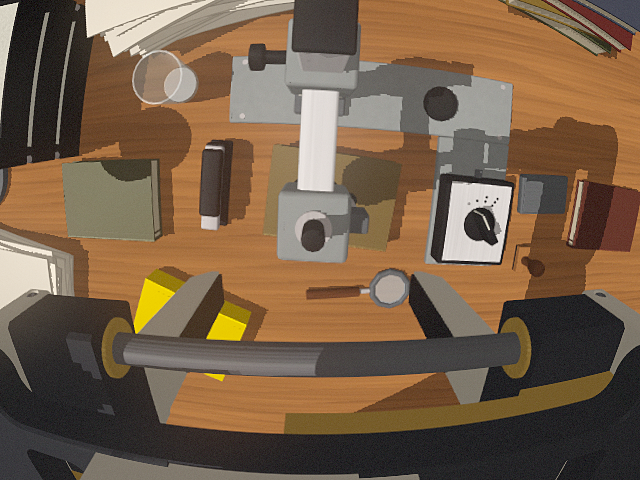

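```bash
python3 -m pendant '[[[0,-0.002,0.03],[0,-0.5,0]],[[0,0,0.035],[0,0,0]],[[0,0,0.025],[0,0,0]],[[0,0,0.014],[0,0,0]],[[0,0,0],[0,0,0]]]'
python3 - <<'E'
from h import *
T=Tw();im=cams.get_image("wrist");cv2.imwrite("pics/e_wrist.png",im[:,:,::-1])
print(T)
E
```

```text
time: 4.27
eef_pos: [0.5733, 0.1047, 0.2789]
eef_rot: [0.001, 1.0, 0.006, 0.003]
contact_force: [-1.0, -0.8, -0.7]
grip_width: 0.093
[[ 0.9999  0.0126  0.0055  0.5733]
 [ 0.0126 -0.9999 -0.0023  0.1047]
 [ 0.0054  0.0024 -1.      0.2789]
 [ 0.      0.      0.      1.    ]]
```

View pics/e_wrist.png

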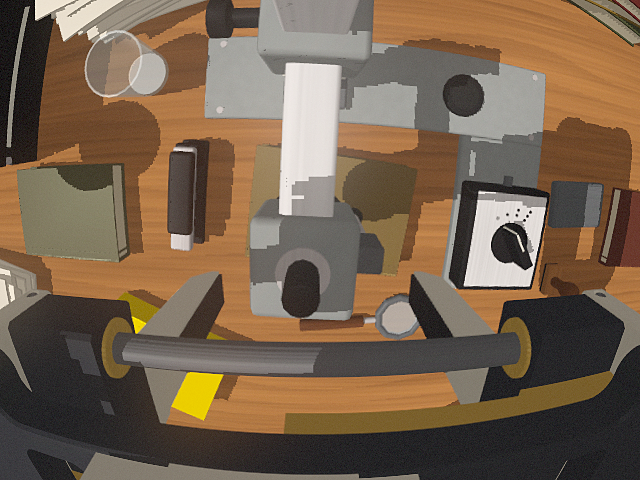

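```bash
python3 -m pendant '[[[0.001,-0.0066,0.002],[0,0,0]],[[0,0,0],[0,0,0]]]'
python3 - <<'E'
from h import *
T=Tw();im=cams.get_image("wrist");cv2.imwrite("pics/f_wrist.png",im[:,:,::-1]);print(T[:3,3])
m=cams.mark_of("wrist","head_grip");print(m[0]['point'],m[0]['score'])
for z in (.286,.289,.292): print(z,tri([('wrist',m[0]['point'],T)],(.57,.11),z=z))
E
```

```text
time: 4.48
eef_pos: [0.5752, 0.1103, 0.2806]
eef_rot: [0.001, 1.0, 0.006, 0.005]
contact_force: [-0.1, -0.9, 0.3]
grip_width: 0.0932
[0.5752 0.1103 0.2806]
[311.0, 291.0] 0.85
0.286 (array([0.576 , 0.1126]), np.float64(2.9558577807620168e-12))
0.289 (array([0.5774, 0.1125]), np.float64(1.1368683772161603e-13))
0.292 (array([0.5787, 0.1125]), np.float64(1.7053025658242404e-13))
```

```bash
python3 -m pendant '[[[0.001,-0.0015,0.006],[0,-0.3,0]],[[0,0,0],[0,0,0]]]'; python3 -m pendant '[[[0,0,0],[0,0,0]],[[0,0,0],[0,0,0]],[[0,0,0],[0,0,0]],[[0,0,0],[0,0,0]],[[0,0,0],[0,0,0]],[[0,0,0],[0,0,0]]]' 255
```

```text
time: 4.75
eef_pos: [0.5779, 0.1115, 0.2773]
eef_rot: [0.002, 1.0, 0.006, 0.005]
contact_force: [-0.7, -0.3, -0.8]
grip_width: 0.0933
time: 5.25
eef_pos: [0.5786, 0.1117, 0.2783]
eef_rot: [0.002, 1.0, 0.006, 0.006]
contact_force: [0.5, 0.8, -0.3]
grip_width: 0.0575
```

```bash
python3 -m pendant '[[[-0.001,0,0.002],[0,-0.5,0]],[[0,0,0],[0,0,0]],[[0,0,0],[0,0,0]],[[0,0,0],[0,0,0]],[[0,0,0],[0,0,0]],[[0,0,0],[0,0,0]],[[0,0,0],[0,0,0]],[[0,0,0],[0,0,0]],[[0,0,0],[0,0,0]]]'
python3 - <<'E'
from h import *
print(manip.get_state()['grip_width'],Tw());im=cams.get_image("side");cv2.imwrite("pics/g_side.png",cv2.resize(im[120:320,260:460,::-1],None,fx=2.9,fy=2.9))
E
```

```text
time: 6.0
eef_pos: [0.5774, 0.112, 0.2758]
eef_rot: [0.001, 1.0, 0.006, 0.001]
contact_force: [-0.1, 0.7, -0.7]
grip_width: 0.0173
0.017307136619145274 [[ 0.9999  0.0123  0.0016  0.5774]
 [ 0.0123 -0.9999 -0.0029  0.112 ]
 [ 0.0016  0.0029 -1.      0.2758]
 [ 0.      0.      0.      1.    ]]
```

View pics/g_side.png

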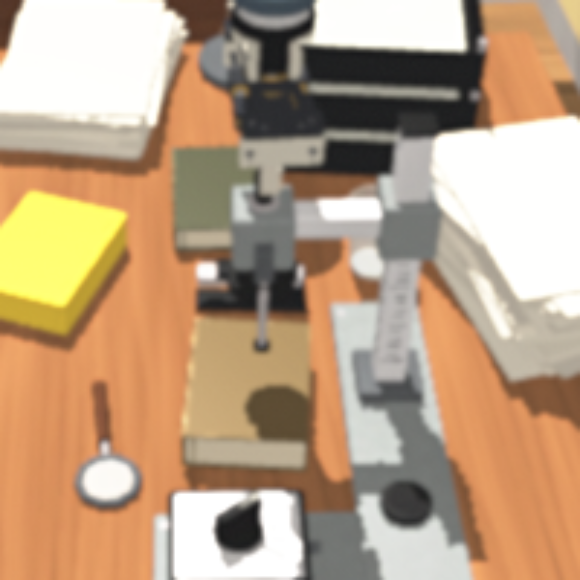

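```bash
python3 -m pendant '[[[0,0,0.008],[0,0,0]],[[0,0,0.012],[0,0,0]],[[0,0,0.012],[0,0,0]],[[0,0,0.012],[0,0,0]],[[0,0,0.006],[0,0,0]],[[0,0,0.003],[0,0,0]]]'
python3 - <<'E'
from h import *
print(manip.get_state()['grip_width'],Tw()[:3,3]);im=cams.get_image("side");cv2.imwrite("pics/h_side.png",cv2.resize(im[150:290,300:420,::-1],None,fx=4.2,fy=4.2))
T=Tw();im=cams.get_image("wrist");cv2.imwrite("pics/h_wrist.png",im[:,:,::-1])
E
```

```text
time: 6.55
eef_pos: [0.5775, 0.112, 0.2309]
eef_rot: [0.002, 1.0, 0.006, 0.006]
contact_force: [-2.5, -1.0, 7.7]
grip_width: 0.0172
0.01716679429519597 [0.5775 0.112  0.2309]
```

View pics/h_side.png

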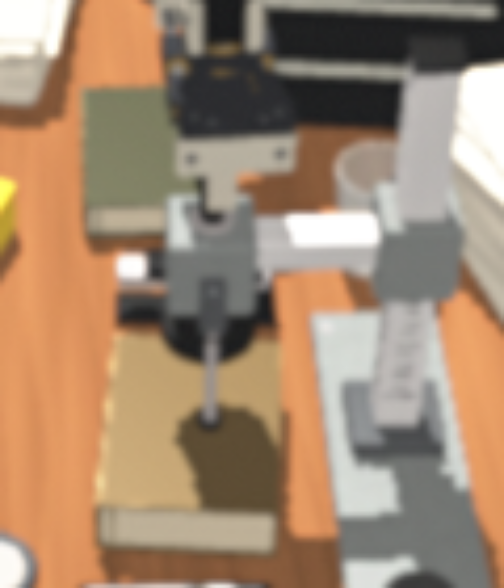

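View pics/h_wrist.png

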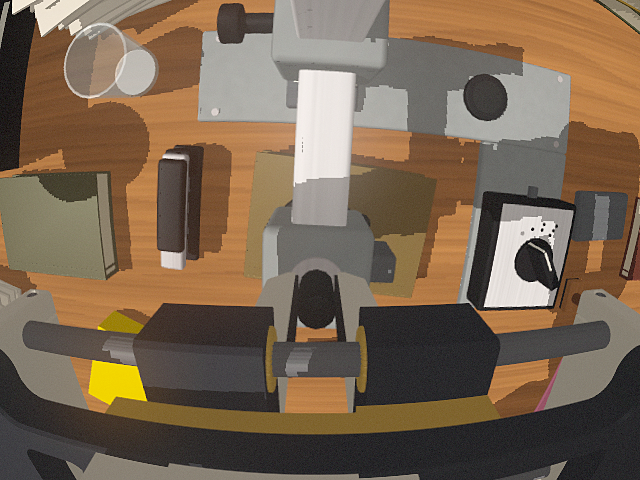

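```bash
python3 - <<'E'
from h import *
m=cams.mark_of("side","foot_tip");print([(k['point'],k['score']) for k in m[:3]])
m2=cams.mark_of("side","head_grip");print([(k['point'],k['score']) for k in m2[:3]])
for z in (.04,.046,.055,.06,.065,.07,.075): print(z,proj("side",np.array([.5746,.0698,z])))
for z in (.228,.235,.24,.245,.25): print(z,proj("side",np.array([.5765,.1118,z])))
im=cams.get_image("side");print(manip.get_state()['time'])
E
```

```text
[([348.0, 251.1], 0.43)]
[([353.2, 197.4], 0.66)]
0.04 [350.4041 255.4236]
0.046 [350.4525 254.0238]
0.055 [350.5256 251.9086]
0.06 [350.5665 250.7255]
0.065 [350.6077 249.5365]
0.07 [350.649  248.3417]
0.075 [350.6905 247.141 ]
0.228 [351.3603 197.8405]
0.235 [351.4245 195.8737]
0.24 [351.4707 194.46  ]
0.245 [351.5171 193.0389]
0.25 [351.5637 191.6102]
6.8
```

```bash
for i in 1; do python3 -m pendant '[[[0,0,0.004],[0,0,0]],[[0,0,0.004],[0,0,0]],[[0,0,0.004],[0,0,0]]]'; done; python3 - <<'E'
from h import *
print(manip.get_state()['contact_force']);im=cams.get_image("side");cv2.imwrite("pics/i_side.png",cv2.resize(im[200:270,320:390,::-1],None,fx=8,fy=8,interpolation=cv2.INTER_CUBIC))
print(manip.get_state()['contact_force'],Tw()[:3,3])
E
```

```text
time: 7.05
eef_pos: [0.5775, 0.112, 0.2219]
eef_rot: [0.002, 1.0, 0.006, 0.006]
contact_force: [-3.5, -0.4, 7.7]
grip_width: 0.0174
[-3.5425 -0.4181  7.7096]
[-2.6125 -0.4585  5.4361] [0.5775 0.112  0.2212]
```

View pics/i_side.png

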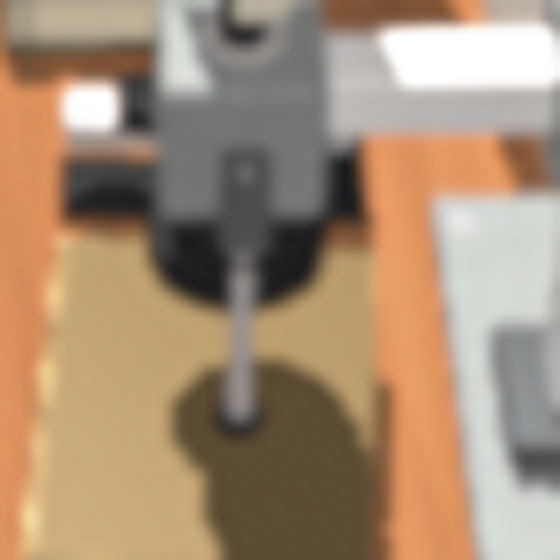

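```bash
python3 -m pendant '[[[0,0,0.005],[0,0,0]],[[0,0,0.005],[0,0,0]],[[0,0,0.004],[0,0,0]],[[0,0,0.002],[0,0,0]]]'; python3 - <<'E'
from h import *
im=cams.get_image("side");cv2.imwrite("pics/j_side.png",cv2.resize(im[200:270,320:390,::-1],None,fx=8,fy=8,interpolation=cv2.INTER_CUBIC))
print(manip.get_state()['contact_force'],Tw()[:3,3])
E
```

```text
time: 7.43
eef_pos: [0.5776, 0.112, 0.2102]
eef_rot: [0.002, 1.0, 0.007, 0.008]
contact_force: [-3.1, -0.2, 11.3]
grip_width: 0.0168
[-2.2401  0.2361  7.5707] [0.5776 0.112  0.2101]
```

View pics/j_side.png

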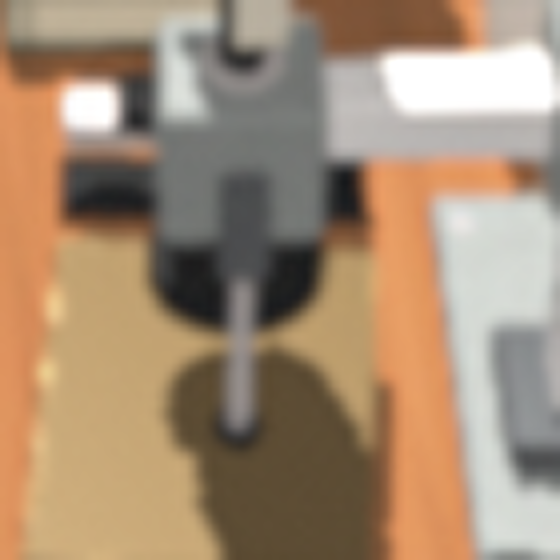

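```bash
cat > meas.py <<'E'
from h import *
def raw(p): return cv2.resize(cv2.imread(p),(70,70),interpolation=cv2.INTER_AREA)
def sh(a,b,box,rng=8):
    u=8;A=cv2.resize(a,None,fx=u,fy=u,interpolation=cv2.INTER_CUBIC);B=cv2.resize(b,None,fx=u,fy=u,interpolation=cv2.INTER_CUBIC)
    x0,y0,x1,y1=box;t=A[y0:y1,x0:x1];best=None
    m=cv2.matchTemplate(B[max(0,y0-24):y1+60,x0-10:x1+10],t,cv2.TM_CCOEFF_NORMED);_,v,_,l=cv2.minMaxLoc(m)
    return l[0]-10,l[1]-min(24,y0),round(v,3)
E
python3 - <<'E'
from meas import *
a,b=raw('pics/i_side.png'),raw('pics/j_side.png')
for n,bx in dict(bracket=(210,130,280,290),headbox=(150,60,330,230),pad=(215,390,262,440),padrod=(222,340,256,440),static=(430,190,540,480)).items(): print(n,sh(a,b,bx))
for p in ([.5746,.0698,.046],[.5746,.0698,.115]):
  p=np.array(p);print(8*(proj('side',p)-proj('side',p+[0,0,.001])))
E
```

```text
bracket (-1, 22, 0.973)
headbox (-1, 24, 0.963)
pad (-1, 10, 0.996)
padrod (0, 9, 0.939)
static (0, 0, 1.0)
[-0.0648  1.8728]
[-0.0694  2.0054]
```

```bash
python3 - <<'E'
from meas import *
h=cv2.resize(cv2.imread('pics/h_side.png'),(120,140),interpolation=cv2.INTER_AREA)[50:120,20:90]
g=cv2.resize(cv2.imread('pics/a_side.png'),None,fx=1,fy=1)[200:270,320:390]
i,j=raw('pics/i_side.png'),raw('pics/j_side.png')
for n,bx in dict(bracket=(210,130,280,290),headbox=(150,60,330,230),pad=(215,390,262,440),padrod=(222,340,256,440),static=(430,190,540,480)).items(): print(n,sh(i,h,bx),sh(j,h,bx),sh(i,i,bx))
E
```

```text
bracket (0, -18, 0.996) (1, -24, 0.874) (0, 0, 1.0)
headbox (1, -18, 0.98) (3, -24, 0.782) (0, 0, 1.0)
pad (0, -16, 0.959) (1, -23, 0.881) (0, 0, 1.0)
padrod (0, -17, 0.936) (0, -24, 0.842) (0, 0, 1.0)
static (0, 0, 0.999) (0, 0, 0.999) (0, 0, 1.0)
```

```bash
python3 -m pendant '[[[0,0,0.002],[0,0,0]],[[0,0,0.001],[0,0,0]]]'; python3 - <<'E'
from meas import *
im=cams.get_image("side");cv2.imwrite("pics/k_side.png",cv2.resize(im[200:270,320:390,::-1],None,fx=8,fy=8,interpolation=cv2.INTER_CUBIC))
print(manip.get_state()['contact_force'],Tw()[:3,3])
i,j,k=[raw(f'pics/{c}_side.png') for c in 'ijk']
for n,bx in dict(bracket=(210,130,280,290),headbox=(150,60,330,230),pad=(215,390,262,440),padrod=(222,340,256,440)).items(): print(n,sh(i,k,bx),sh(i,j,bx))
print(cams.mark_of("side","foot_tip")[:1],proj('side',np.array([.5746,.0698,.046])),proj('side',np.array([.5746,.0608,.046])))
E
```

```text
time: 7.65
eef_pos: [0.5776, 0.112, 0.2096]
eef_rot: [0.002, 1.0, 0.007, 0.009]
contact_force: [-2.7, 0.1, 3.6]
grip_width: 0.0173
[-2.12    0.1002  6.001 ] [0.5776 0.112  0.2096]
bracket (-1, 24, 0.97) (-1, 22, 0.973)
headbox (-1, 26, 0.958) (-1, 24, 0.963)
pad (-1, 10, 0.996) (-1, 10, 0.996)
padrod (0, 10, 0.929) (0, 9, 0.939)
[] [350.4525 254.0238] [350.7221 256.1429]
```

View pics/k_side.png

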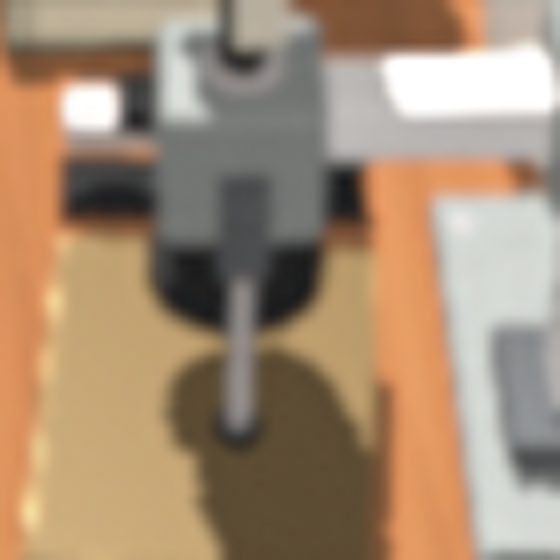

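The pad has stopped moving (shift 10→10 crop px) and the head has moved on about 7 mm relative to it. I'll release gently and go up.

```bash
python3 -m pendant '[[[0,0,0],[0,0,0]],[[0,0,0],[0,0,0]],[[0,0,0],[0,0,0]],[[0,0,0],[0,0,0]],[[0,0,0],[0,0,0]],[[0,0,0],[0,0,0]],[[0,0,-0.005],[0,0,0]],[[0,0,-0.02],[0,0,0]]]' 0;  python3 -m pendant '[[[0,0,-0.03],[0,0,0]],[[0,0,-0.035],[0,0,0]],[[0,0,-0.03],[0,0,0]],[[-0.015,0.015,0],[0,0,0]],[[-0.02,0.03,0],[0,0,0]],[[-0.01,0.038,0],[0,0,0]],[[0,0.04,0],[0,0,0]]]'; python3 - <<'E'
from meas import *
im=cams.get_image("side");cv2.imwrite("pics/l_side.png",cv2.resize(im[200:270,320:390,::-1],None,fx=8,fy=8,interpolation=cv2.INTER_CUBIC));cv2.imwrite("pics/l_full.png",im[:,:,::-1])
i,j,k,l=[raw(f'pics/{c}_side.png') for c in 'ijkl']
for n,bx in dict(bracket=(210,130,280,290),headbox=(150,60,330,230),pad=(215,390,262,440),padrod=(222,340,256,440)).items(): print(n,sh(k,l,bx),sh(i,l,bx))
T=Tw();print(T);im=cams.get_image("wrist");cv2.imwrite("pics/l_wrist.png",im[:,:,::-1]);np.save('T2.npy',T)
for q in ["dial_grip","console_top","dial_knob"]:
    for n in ("wrist","top"):
        if n=="top" and q=="dial_grip": cams.get_image("top")
        m=cams.mark_of(n,q)
        if m: print(q,n,m[0]['point'],m[0]['score'])
E
```

```text
time: 8.42
eef_pos: [0.5749, 0.1117, 0.2294]
eef_rot: [0.002, 1.0, 0.007, 0.004]
contact_force: [-0.6, -0.6, -0.4]
grip_width: 0.066
time: 9.0
eef_pos: [0.5309, -0.0075, 0.3352]
eef_rot: [0.001, 1.0, 0.012, 0.008]
contact_force: [0.9, -0.2, 0.4]
grip_width: 0.0933
bracket (0, -2, 0.913) (-1, 25, 0.954)
headbox (2, -3, 0.713) (1, 26, 0.798)
pad (0, 0, 1.0) (-1, 10, 0.996)
padrod (0, 0, 1.0) (0, 10, 0.93)
[[ 0.9997  0.0191  0.0171  0.5319]
 [ 0.0192 -0.9998 -0.008  -0.0155]
 [ 0.017   0.0084 -0.9998  0.3351]
 [ 0.      0.      0.      1.    ]]
dial_grip wrist [408.1, 201.7] 0.68
dial_grip top [365.7, 239.4] 0.6
console_top wrist [402.9, 200.9] 0.84
console_top top [362.6, 239.1] 0.91
dial_knob wrist [405.9, 194.9] 0.94
dial_knob top [366.4, 241.0] 0.45
```

View pics/l_side.png

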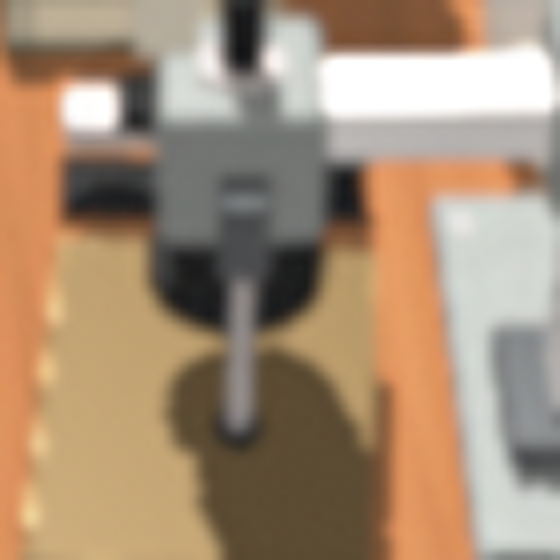

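View pics/l_wrist.png

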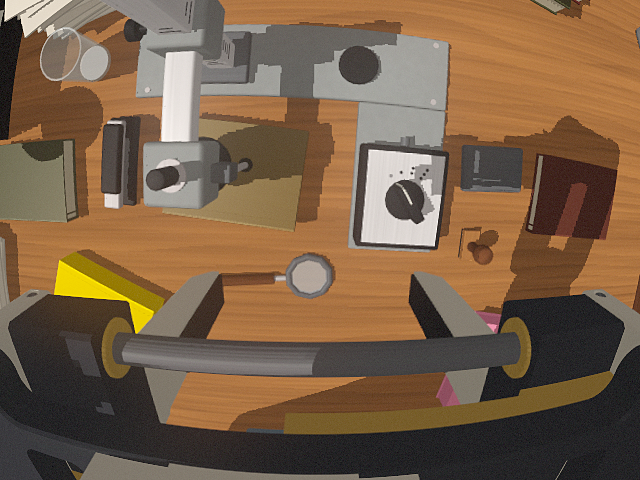

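```bash
python3 - <<'E'
from h import *
T1,T2=np.load('T1.npy'),np.load('T2.npy')
d=[('top',[365.6,240],None),('side',[345.7,295.7],None),('wrist',[466.9,209.6],T1),('wrist',[408.1,201.7],T2)]
print(tri(d),tri(d,z=.085),tri(d[2:],z=.085),tri(d[3:],z=.085))
k=[('top',[362.6,239.1],None),('side',[341.4,304.1],None),('wrist',[402.9,200.9],T2)]
print(tri(k,z=.054),tri(k[2:],z=.054)); print(manip.get_state()['time'])
a=cv2.imread('pics/l_wrist.png');cv2.imwrite('pics/l_crop.png',cv2.resize(a[130:260,345:455],None,fx=4.5,fy=4.5,interpolation=cv2.INTER_CUBIC))
for ang in(0.45,.55,.65):
  c=np.array([.5345,-.1275,.095]);v=.024*np.array([np.cos(ang),np.sin(ang),0]);print(ang,(proj('wrist',c+v,T2)-[345,130])*4.5,(proj('wrist',c-v,T2)-[345,130])*4.5)
E
```

```text
(array([ 0.5349, -0.1257,  0.0884]), np.float64(3.1736220187266326)) (array([ 0.5345, -0.1265]), np.float64(3.327423175448189)) (array([ 0.5337, -0.1261]), np.float64(1.1870815543877598)) (array([ 0.5339, -0.1249]), np.float64(4.547473508864641e-13))
(array([ 0.5313, -0.1263]), np.float64(2.54375357264459)) (array([ 0.5296, -0.1265]), np.float64(1.0800249583553523e-12))
9.45
0.45 [269.1922 241.1282] [336.0194 411.5965]
0.55 [260.8265 245.359 ] [344.1261 407.4201]
0.65 [252.8834 250.4267] [351.8233 402.4601]
```

View pics/l_crop.png

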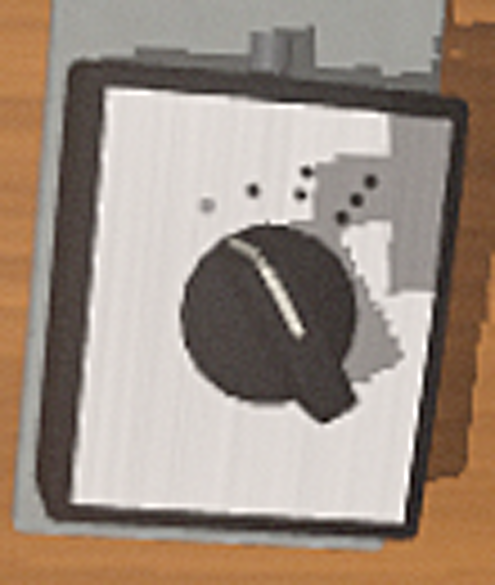

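```bash
python3 -m pendant '[[[0,0.037,0.01],[0.3,-0.6,0]],[[0,0.037,0.02],[0.2,-0.4,0]],[[0,0.03,0.03],[0,0,0]],[[0,0.007,0.03],[0,0,-6]],[[0,0,0.02],[0,0,-6.2]],[[0,0,0.01],[0,0,-6.2]],[[0,0,0],[0,0,-6.2]],[[0,0,0],[0,0,-6]],[[0,0,0],[0,0,0]]]'; python3 - <<'E'
from h import *
T=Tw();print(T,np.degrees(np.arctan2(T[1,0],T[0,0])));im=cams.get_image("wrist");cv2.imwrite("pics/m_wrist.png",im[:,:,::-1]);np.save('T3.npy',T)
m=cams.mark_of("wrist","dial_grip");print(m[0]['point'],m[0]['score'],tri([('wrist',m[0]['point'],T)],z=.085))
print(T[:3,:3].T@(np.array([.534,-.1262,.070])-T[:3,3]), T[:3,:3].T@[0,0,-1])
E
```

```text
time: 10.2
eef_pos: [0.5392, -0.1105, 0.2071]
eef_rot: [-0.005, 0.955, 0.297, 0.0]
contact_force: [-0.2, -0.4, 0.2]
grip_width: 0.0932
[[ 0.8239  0.5667 -0.0021  0.5392]
 [ 0.5667 -0.8239  0.0089 -0.1105]
 [ 0.0033 -0.0085 -1.      0.2071]
 [ 0.      0.      0.      1.    ]] 34.517732368335594
[330.1, 243.3] 0.83 (array([ 0.533 , -0.1269]), np.float64(0.0))
[-0.0136  0.0112  0.137 ] [-0.0033  0.0085  1.    ]
```

View pics/m_wrist.png

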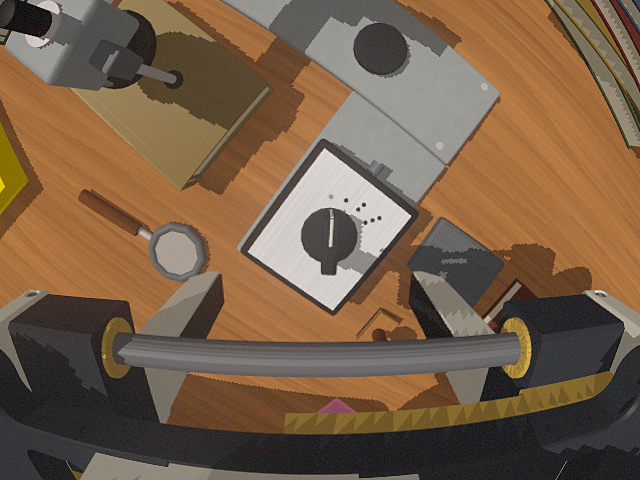

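```bash
python3 -m pendant '[[[-0.0068,0.0056,0.02],[-0.4,-0.2,1]],[[-0.0068,0.0056,0.03],[0,0,1]],[[0,0,0.03],[0,0,0]],[[0,0,0.02],[0,0,0]],[[0,0,0],[0,0,0]]]'; python3 - <<'E'
from h import *
T=Tw();print(T,np.degrees(np.arctan2(T[1,0],T[0,0])));im=cams.get_image("wrist");cv2.imwrite("pics/n_wrist.png",im[:,:,::-1])
m=cams.mark_of("wrist","dial_grip");print(m[0]['point'],m[0]['score'],tri([('wrist',m[0]['point'],T)],z=.085)[0])
for c in ([.534,-.1265,.068],): print(T[:3,:3].T@(np.array(c)-T[:3,3]), T[:3,:3].T@[0,0,-1])
E
```

```text
time: 10.72
eef_pos: [0.5396, -0.127, 0.1096]
eef_rot: [0.004, 0.963, 0.27, 0.005]
contact_force: [-1.2, -0.1, -0.0]
grip_width: 0.0924
[[ 0.8542  0.5198  0.0123  0.5396]
 [ 0.5198 -0.8542 -0.0051 -0.127 ]
 [ 0.0079  0.0108 -0.9999  0.1096]
 [ 0.      0.      0.      1.    ]] 31.323242837744523
[309.0, 280.5] 0.8 [ 0.5323 -0.1268]
[-0.0049 -0.0038  0.0415] [-0.0079 -0.0108  0.9999]
```

View pics/n_wrist.png

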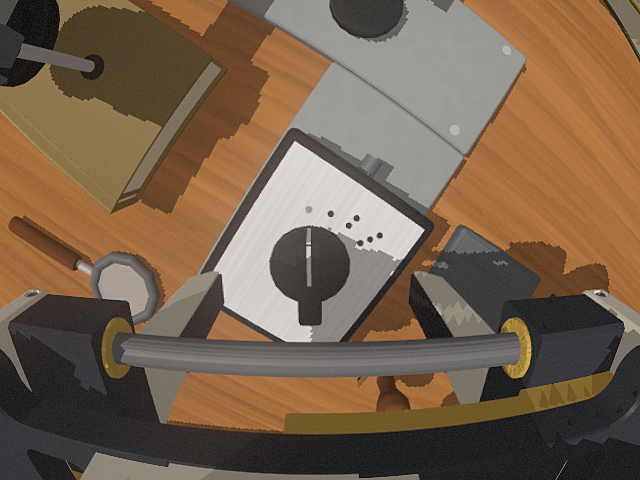

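```bash
python3 -m pendant '[[[-0.003,-0.0025,0.012],[0.6,-0.4,0]],[[-0.003,-0.0015,0.014],[0,0,0]],[[0,0,0.012],[0,0,0]],[[0,0,0],[0,0,0]]]'; python3 - <<'E'
from h import *
T=Tw();print(T,np.degrees(np.arctan2(T[1,0],T[0,0])));im=cams.get_image("wrist");cv2.imwrite("pics/o_wrist.png",im[:,:,::-1])
for c in ([.534,-.1265,.069],): print(T[:3,:3].T@(np.array(c)-T[:3,3]), T[:3,:3].T@[0,0,-1])
E
```

```text
time: 11.15
eef_pos: [0.5395, -0.1288, 0.0799]
eef_rot: [0.005, 0.963, 0.27, 0.007]
contact_force: [-0.8, -0.4, -0.8]
grip_width: 0.0932
[[ 0.8545  0.5192  0.0157  0.5395]
 [ 0.5194 -0.8545 -0.0065 -0.1288]
 [ 0.0101  0.0137 -0.9999  0.0799]
 [ 0.      0.      0.      1.    ]] 31.292047135208016
[-0.0036 -0.005   0.0107] [-0.0101 -0.0137  0.9999]
```

View pics/o_wrist.png

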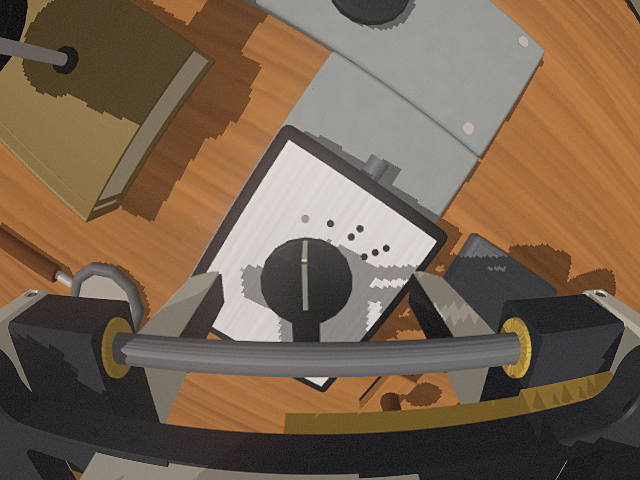

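```bash
python3 -m pendant '[[[-0.004,-0.004,0.006],[1,-0.8,0]],[[-0.001,-0.001,0.006],[0.3,-0.3,0]],[[0,0,0],[0,0,0]]]'; python3 - <<'E'
from h import *
T=Tw();print(T,np.degrees(np.arctan2(T[1,0],T[0,0])))
for c in ([.534,-.1265,.069],): print(T[:3,:3].T@(np.array(c)-T[:3,3]), T[:3,:3].T@[0,0,-1])
E
```

```text
time: 11.45
eef_pos: [0.5349, -0.1281, 0.0713]
eef_rot: [-0.002, 0.963, 0.269, -0.004]
contact_force: [-0.4, -0.1, 0.8]
grip_width: 0.0927
[[ 0.8547  0.519  -0.0089  0.5349]
 [ 0.519  -0.8548  0.0009 -0.1281]
 [-0.0071 -0.0054 -1.      0.0713]
 [ 0.      0.      0.      1.    ]] 31.267812453878683
[ 0.0001 -0.0018  0.0023] [0.0071 0.0054 1.    ]
```

Aligned over the bar, so I'll close on it.

```bash
python3 -m pendant '[[[0,-0.0015,0.001],[-0.2,0.2,0]],[[0,0,0],[0,0,0]],[[0,0,0],[0,0,0]],[[0,0,0],[0,0,0]],[[0,0,0],[0,0,0]],[[0,0,0],[0,0,0]],[[0,0,0],[0,0,0]],[[0,0,0],[0,0,0]],[[0,0,0],[0,0,0]],[[0,0,0],[0,0,0]]]' 255; python3 -m pendant '[[[0,0,0],[0,0,0]],[[0,0,0],[0,0,0]],[[0,0,0],[0,0,0]],[[0,0,0],[0,0,0]],[[0,0,0],[0,0,0]]]'; python3 - <<'E'
from h import *
T=Tw();print(T,np.degrees(np.arctan2(T[1,0],T[0,0])),manip.get_state()['moment'])
im=cams.get_image("wrist");cv2.imwrite("pics/p_wrist.png",im[:,:,::-1])
E
```

```text
time: 12.28
eef_pos: [0.5351, -0.1271, 0.0717]
eef_rot: [0.001, 0.963, 0.269, -0.001]
contact_force: [-0.7, -0.5, -0.7]
grip_width: 0.0306
time: 12.7
eef_pos: [0.5344, -0.1259, 0.0717]
eef_rot: [-0.001, 0.963, 0.269, -0.001]
contact_force: [-0.8, -0.6, -0.2]
grip_width: 0.0126
[[ 0.8548  0.519  -0.0026  0.5344]
 [ 0.519  -0.8548  0.0004 -0.1259]
 [-0.0021 -0.0017 -1.      0.0717]
 [ 0.      0.      0.      1.    ]] 31.26693999226675 [ 0.0152 -0.0292  0.0733]
```

View pics/p_wrist.png

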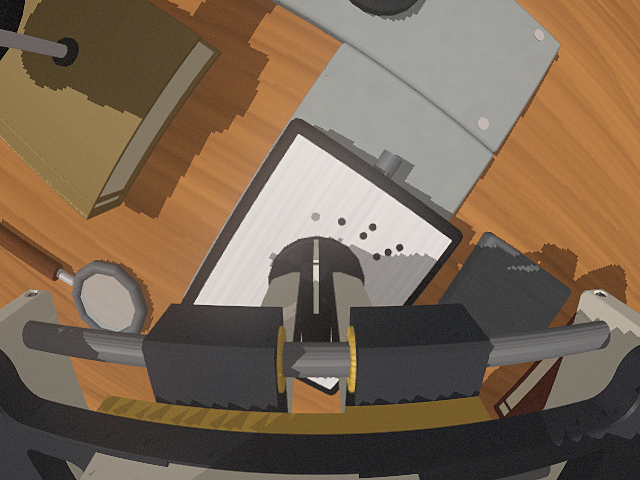

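```bash
python3 -m pendant '[[[0,0,0],[0,0,4]],[[0,0,0],[0,0,6]],[[0,0,0],[0,0,6]],[[0,0,0],[0,0,6]],[[0,0,0],[0,0,6]]]'; python3 - <<'E'
from h import *
T=Tw();s=manip.get_state();print(np.degrees(np.arctan2(T[1,0],T[0,0])),s['moment'],s['contact_force'],T[:3,:3].T@(np.array([.5344,-.1259,.0717])-T[:3,3]), T[:3,:3].T@[0,0,-1])
E
```

```text
time: 13.17
eef_pos: [0.5346, -0.1266, 0.0717]
eef_rot: [0.0, 1.0, 0.02, -0.001]
contact_force: [-0.6, -0.3, 1.1]
grip_width: 0.0129
2.2495774018491663 [0.0277 0.1177 0.1032] [-0.6325 -0.2718  1.0938] [-0.0002 -0.0007 -0.    ] [ 0.0024 -0.0006  1.    ]
```

```bash
python3 -m pendant '[[[0,-0.0005,0],[0,0,6]],[[0,0,0],[0,0,6]],[[0,0,0],[0,0,6]],[[0,0,0],[0,0,6]],[[0,0,0],[0,0,5]],[[0,0,0],[0,0,4]]]'; python3 - <<'E'
from h import *
T=Tw();s=manip.get_state();print(np.degrees(np.arctan2(T[1,0],T[0,0])),s['moment'],s['contact_force'],T[:3,:3].T@(np.array([.5344,-.1259,.0717])-T[:3,3]), T[:3,:3].T@[0,0,-1])
im=cams.get_image("wrist");cv2.imwrite("pics/q_wrist.png",im[:,:,::-1])
E
```

```text
time: 13.67
eef_pos: [0.5345, -0.1273, 0.0717]
eef_rot: [0.002, 0.96, -0.28, -0.001]
contact_force: [-0.4, 1.0, 0.0]
grip_width: 0.0127
-32.537146551022055 [0.1946 0.0689 0.0644] [-0.4479  0.9612  0.0307] [-0.0008 -0.0011 -0.    ] [ 0.0013 -0.0035  1.    ]
```

View pics/q_wrist.png

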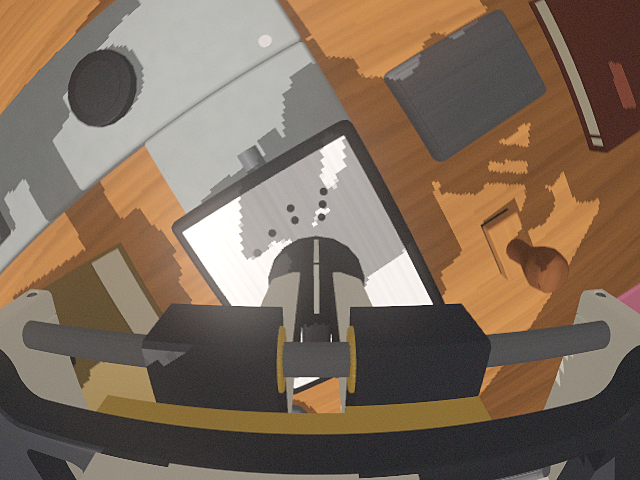

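```bash
python3 -m pendant '[[[-0.0005,-0.0008,0],[0,0,4]],[[0,0,0],[0,0,2]],[[0,0,0],[0,0,0.5]]]'; python3 - <<'E'
from h import *
for i in range(4):
    im=cams.get_image("wrist");T=Tw();s=manip.get_state();print(np.degrees(np.arctan2(T[1,0],T[0,0])),s['moment'],s['contact_force'],s['time'])
cv2.imwrite("pics/r_wrist.png",im[:,:,::-1])
im=cams.get_image("side");cv2.imwrite("pics/r_side.png",cv2.resize(im[200:270,320:390,::-1],None,fx=8,fy=8,interpolation=cv2.INTER_CUBIC));cv2.imwrite("pics/r_full.png",im[:,:,::-1])
E
```

```text
time: 13.97
eef_pos: [0.5343, -0.1274, 0.0717]
eef_rot: [0.002, 0.942, -0.336, -0.001]
contact_force: [-0.3, 0.6, 0.9]
grip_width: 0.0129
-39.22296977062527 [0.235  0.0396 0.0555] [-0.1114 -0.5301  0.8161] 14.0167
-39.1559996396766 [0.2321 0.0113 0.0981] [-0.4042  0.7301  0.4584] 14.0667
-39.15306023358186 [0.3481 0.0397 0.1231] [-1.0001  0.3633  0.464 ] 14.1167
-39.164328806497174 [ 0.3122 -0.0251  0.121 ] [-0.7754  1.4028  0.0951] 14.1667
```

View pics/r_wrist.png

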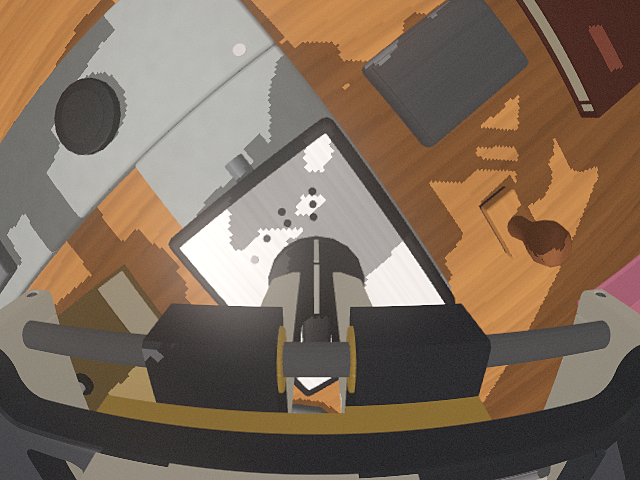

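View pics/r_side.png

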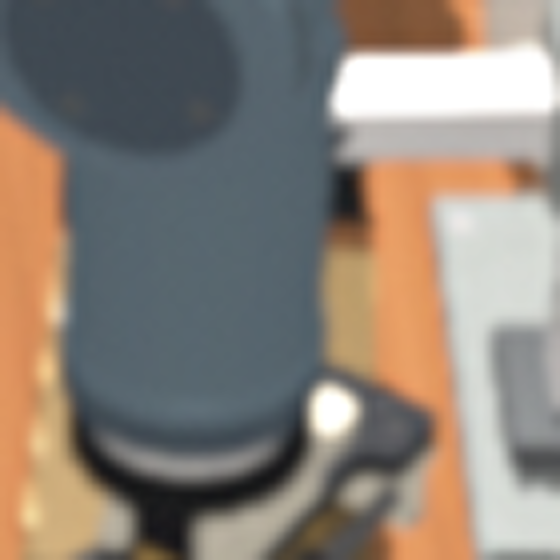

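View pics/r_full.png

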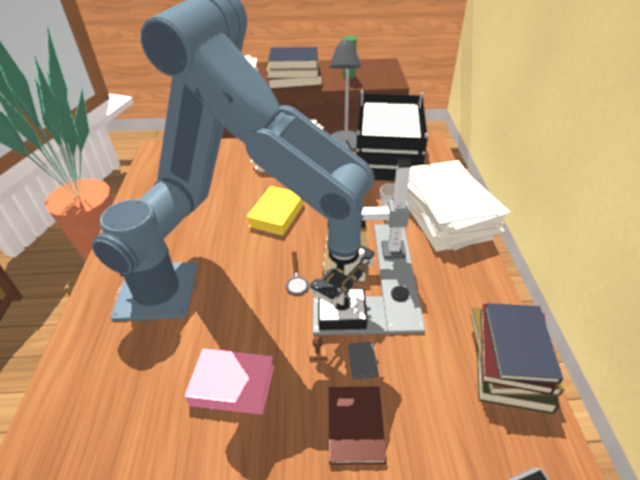

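```bash
python3 - <<'E'
from meas import *
l,r=raw('pics/l_side.png'),raw('pics/r_side.png')
print(sh(l,r,(400,30,545,170)),sh(l,r,(430,190,540,480)))
im=cams.get_image("top");cv2.imwrite("pics/s_top.png",cv2.resize(im[120:290,170:460,::-1],None,fx=2.7,fy=2.7))
s=manip.get_state();T=Tw();print(np.degrees(np.arctan2(T[1,0],T[0,0])),s['grip_width'],s['time'])
E
```

```text
(0, 0, 1.0) (1, 0, 0.987)
-39.201936932961765 0.01279424574634206 14.2667
```

View pics/s_top.png

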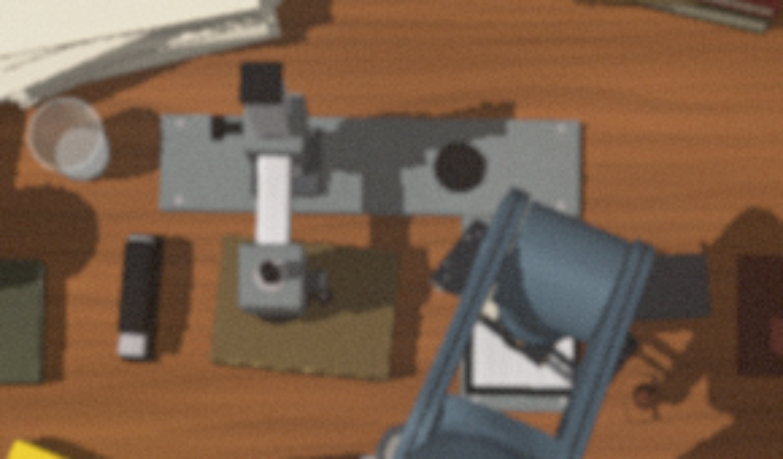

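The head's arm has shifted 0 px in the side view since release. The dial is held stable at about 1.2 rad, and the books and other things look undisturbed. Handing in.

```bash
python3 - <<'E'
from rig import ticket
print(ticket.sign_off())
E
```

```text
the job is handed in; nothing more can be done
None
```

I lowered the camera head onto the tan book, then turned the lamp dial clockwise to the three dots. The arm was still holding the dial there when I handed in, at 14.3 s.

- **Focus:** by comparing side pictures, the foot is pressed in about 7 mm (6 to 7 mm). The pad had stopped moving on the book while the head went a little lower. After release the arm that carries the head showed no shift.
- **Dial:** the tool turned 70.4°, about 1.23 rad. The white line lies on or just past the three dots, and the angle stayed steady over the last few readings.
- **Surroundings:** in the last top picture the tan book, stapler, tumbler and lens cap looked unmoved.

**Less certain:**
- The first height estimates for the head (0.287 to 0.292 m) did not fit the height where the foot actually touched, so I relied on the pictures instead.
- I never saw the black ring itself clearly.
- In the last side picture the robot arm hid the foot. The final focus check therefore rests on the head's arm alone.

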